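# Set the draining basket's support leg and clamp it

## Task

Pull the draining basket's spring-loaded sliding leg out by its upright angle-shaped grip until the angle's lip lines up over the pointer clip on the channel, and only then, holding the leg there against its spring, slide the clamp lever fully shut against the grip by pinching the two together. Finish while still holding the leg at the mark with the lever shut: do not let go. Leave the cup and the jar that stand beside the channel where they are.

Things in the scene. Friction and masses are not known exactly. Their poses are not given: they have to be found in the camera images.
- stand: White perforated draining basket (200 x 280 mm, rim 98 mm high) with three mozzarella logs, on a fixed frame. A steel channel 44 mm wide, wall tops at z 46 mm, runs from it towards the robot. Origin on the counter, on the channel's centre line, 115 mm in front of the basket. x: along the channel towards the basket; y: across, towards the lever's side; z up.
- leg: Aluminium leg sliding in the channel, only along the stand's x (-x = outwards). Axes as the stand's; origin at counter height, channel centre line, middle of its lip. Fully in, it is at stand x = +35 mm; travel 75 mm outwards. A 60 N/m spring, zero when fully in, pulls it in against 1 N of friction: let go, it slides back to about 17 mm of travel. The shut lever alone does not hold it out.
- leg_corner (a point): Inside corner of the leg's steel upright angle, at (4, -17, 77) mm in the leg's frame. Lip: plate across the channel, leg x -4 to +4, y -60 to -1, z 56 to 98 mm. Tab: behind it, x -4 to +38, y -17 to -1, z 46 to 98 mm. A finger in this corner (x above 4, y below -17) pulls the leg out by pushing the lip to -x.
- lever: Dark steel clamp (cam) lever on the channel, sliding only along the stand's y, about 4 N, stays where left. Axes as the stand's; its origin is the stand's origin when shut, and its y in the stand's frame is the opening: 0 shut to 12 mm open; it starts about 10 mm open. Low plate to y +86 mm, top z 52 mm, with a flat pin head (z to 56 mm) at y 56 to 80 mm.
- paddle (a point): Centre of the outer face of the lever's upright paddle, at (0, 17, 77) mm in the lever's frame. Paddle: x -37.5 to +37.5, y +1 to +17, z 56 to 98 mm, parallel to the leg's tab. Shut, it stands 2 mm from the tab and tab and paddle together measure 34 mm across (stand y -17 to +17); fully open, 46 mm.
- clip: Pointer clip, the length mark: a fixed dark steel strip 6 mm wide across the top of the channel wall away from the lever, y -64 to -18 mm, top at z 50 mm. Origin at counter height, channel centre line, middle of the strip's width; axes as the stand's. At the mark the lip stands right over the strip: leg and clip origins coincide. It lies 30 to 60 mm outwards of the fully-in leg.
- cup: small steel cup, 64 mm across, 60 mm high, loose bystander beside the channel; origin under its centre
- jar: small glass jar with a steel cap, 60 mm across, 75 mm high, loose bystander on the lever side of the channel; origin under its centre

How it is judged:
On the way:
1. the leg is held by the fingers with its lip within 5 mm of the pointer clip while the lever is still open (x of leg in the frame of clip between -0.005 and 0.005 m and contact force between the fingers and leg above 0.4 N and y of lever in the frame of stand above 0.006 m), for 0.2 s.
At the end, for the whole second after the job is handed in: The leg's lip is within 5 mm of the pointer clip along the channel and at rest, the lever is shut to within 2.5 mm, and the fingers are still holding the leg (more than 0.4 N) (x of leg in the frame of clip between -0.005 and 0.005 m and y of lever in the frame of stand below 0.0025 m and contact force between the fingers and leg above 0.4 N and linear speed of leg below 0.01 m/s); the arm keeps its last pose, push and grip.
It fails at once if the lever is slid shut (less than 4 mm left) while the leg is more than 8 mm off the mark (y of lever in the frame of stand below 0.004 m and not (x of leg in the frame of clip between -0.008 and 0.008 m)).
It fails at once if the cup or the jar is moved by more than 20 mm (distance of any of cup, jar from where it was at the start of the episode above 0.02 m).
It also fails if it takes over 35 s, if anything falls off the work surface, if the arm or the gripper's body presses on something with over 40 N, if the wrist force passes 120 N, or if a joint passes its speed limit or range.

## Robot

A 6-joint arm with a two-finger parallel gripper is mounted at the origin on the work surface. World frame = base frame: x ahead of the robot, y to its left, z up, the work surface at z = 0. Lengths are in m, angles in rad, forces in N, time in s.
With the tool pointing down it reaches from about 0.25 to 0.725 m from the base axis. Payload 9.7 kg.
Tool frame: the origin (TCP) lies midway between the tips of the shut fingers; the grasp point (between the pads) lies manip.grip_depth behind it (manip.grip_depth is the distance from the TCP to the grasp point, in m); z points along the fingers, y is the direction in which the jaws open and shut (so a half turn about z gives the same grasp; the last joint's range is limited). The gripper opens to 85 mm and grips with 20 to 120 N. Pads are 22 mm wide; open, the fingers measure 114 mm over their backs; the gripper's body (76 mm by 85 mm) begins 54 mm behind the grasp point. The pads swing forward as they close: fully open they stand 13 mm farther back than shut.
Start: joints at [1.155, 0.087, 0.176, 1.66, 0, 1.571], TCP at [0.222, 0.503, 0.231] pointing down, gripper open.
Joint ranges: [-3.13, 3.13], [-0.85, 1.81], [-1.15, 1.24], [-2.2, 2.28], [-1.44, 1.52], [-3.14, 3.14]. Speed limits (rad/s): [2.22, 2.22, 2.57, 3.14, 3.14, 3.14].

## Interface

Orientations are given as a unit quaternion [x, y, z, w].
In Python, from bench import manip gives the robot as it stands.
- The arm moves only by the tool send_rows, never from a script. Its arguments are lists of equal length, an entry for each row: "offset": the shift along the world's x, y, z in m, a list of three; "twist": the turn about the world's z in rad. In form: {"offset": [[x, y, z], ...], "twist": [twist, ...]}. A call has 1 to 5 rows; each row shifts and turns the commanded pose from where the row before left it; what a row does not reach is not made up. A row lasts 1/12 s, in which the tool goes at most 41.7 mm and 7.16 degrees, less where a joint would pass 70% of its speed; a pose out of reach is approached as far as the arm can. A call is refused whole if a number of a shift passes 0.0417 or a number of a turn 0.125, either way. A call with a gripper value outside its range is refused whole. "gripper" is the closure in counts, from 0 (fully open) to 255 (shut), set as the call begins (left out, the last holds). The fingers move at their own pace and stop on an object; the grip force is fixed at half the most. Time passes only in rows, so rows that do not move let the fingers close. It gives the time, the measured TCP pose, the force and the opening at its end, in the units of the state.
- manip.get_obs(): the state, without advancing time (a new reading comes with each control period).
- manip.get_image(name): name is "scene" or "top"; returns (picture, depth): 400x640x3 uint8, red, green, blue; 400x640 float32, m along the optical axis (not along the pixel's ray), 0 where there is no reading.
- manip.camera_params(name): a dict with "intrinsics" (3x3 intrinsics, pixels), "rvec" (rotation vector, rad) and "tvec" (3), from world to camera coordinates, as OpenCV has them. Camera axes: x right, y down, z forward; pixel columns grow to the right and rows downward; lengths in m; the calibration is good to about 2 mm. A picture is of the moment at which its call begins. camera_params takes no time and is no camera call.
- manip.job_done(): hands the job in, once; it reports no verdict.
Trained networks look in the newest picture that a camera, given by its name, has taken for a name from the list of things; names that differ only in an ending like _2 or _b are one class to them, and where a whole thing is asked for, a point or a joint stands for the part that bears it (a point fixed in the world has none). Each returns a list of dicts, best first, with "conf" (0 to 1); they miss things now and then, are a little off and sometimes report something else, mostly with a low value. They report only what shows in the picture. A call takes as long as a camera call.
- manip.trace(camera, target): "region" (400x640 bool, what is visible of it) and "extent" ([left, top, right, bottom] in pixels, round what is visible of it).
- manip.spot_point(camera, target): "uv" ([column, row] in pixels: a listed point, or the origin of a listed thing).
The state is a dict: "t": time; "joints": joint angles; "dq": joint speeds; "joint_efforts": joint torques, N m; "tcp_pos": TCP position; "tool_rot": TCP orientation; "ft_force": force on the tool from outside, world axes, zero at the start; "ft_torque": the same for the moment, N m; "gripper_width": finger opening in m.
Only numpy, scipy, OpenCV 4.12 (cv2) and the standard library are available. Lean on these libraries where they do the work, as an engineer would, in place of code of your own. Each camera call takes 0.05 s, during which the arm holds its last target. There are 200 camera calls.

## Working session

There is one attempt and no reset: what is moved stays moved. The work goes in short steps, Python scripts to look and compute and a tool call to move; the robot and the scene stay as the last step left them, time stands still between calls to the robot, and variables do not carry over. Pictures are saved under pics/ and viewed, about 8 in all and at most 12, crops included, and the job is handed in when it is done.

Besides the shell and the picture viewer there is one more tool, called after ">>>" as name(argument=value, ...), one argument or row to a line, values as JSON. send_rows: Moves the arm, as the interface text tells. Its arguments: {"type":"object","properties":{"offset":{"type":"array"},"twist":{"type":"array"},"gripper":{"type":"number"}},"required":["offset","twist"]}

```bash
ls; mkdir -p pics; cat > h.py <<'E'
import numpy as np, cv2
from bench import manip
def cam(n):
    p=manip.camera_params(n); K=np.array(p["intrinsics"],float); R=cv2.Rodrigues(np.array(p["rvec"],float))[0]; t=np.array(p["tvec"],float).reshape(3); return K,R,t
def at_z(n,uv,z):
    K,R,t=cam(n); d=R.T@np.linalg.solve(K,[uv[0],uv[1],1.]); c=-R.T@t; return c+d*(z-c[2])/d[2]
def cloud(n,D):
    K,R,t=cam(n); v,u=np.mgrid[:D.shape[0],:D.shape[1]]
    P=np.stack([(u-K[0,2])/K[0,0]*D,(v-K[1,2])/K[1,1]*D,D],-1); return (P-t)@R
def proj(n,X):
    K,R,t=cam(n); q=(np.atleast_2d(X)@R.T+t)@K.T; return q[:,:2]/q[:,2:]
E
python3 - <<'E'
from h import *
print(manip.get_obs()); print(manip.grip_depth)
for n in ("scene","top"):
    im,D=manip.get_image(n); cv2.imwrite(f"pics/{n}0.png",im[...,::-1]); np.save(n+"D.npy",D)
    print(n,"campos",-cam(n)[1].T@cam(n)[2])
    P=cloud(n,D)
    for k in ["stand","leg","leg_corner","lever","paddle","clip","cup","jar"]:
        z=.077 if k in("leg_corner","paddle") else 0
        r=manip.spot_point(n,k)[:2]
        for x in r:
            print(k,round(x["conf"],2),np.round(x["uv"],1),np.round(at_z(n,x["uv"],z),4))
E
```

```text
pics
{'t': 0.0, 'joints': array([ 1.15498068e+00,  8.74164050e-02,  1.75058325e-01,  1.65979587e+00,
       -5.93603106e-06,  1.57084494e+00]), 'dq': array([ 4.39341105e-05, -2.82726084e-05, -6.46936144e-04,  5.22146046e-04,
       -5.50719422e-04,  4.40343619e-05]), 'joint_efforts': array([-2.00036018e-03, -5.20387530e+01,  4.64803183e+01,  1.61991088e-02,
        1.48387363e-05,  1.43624845e-05]), 'tcp_pos': array([0.22206266, 0.50289717, 0.23056818]), 'tool_rot': array([ 2.06436966e-01,  9.78459666e-01, -6.64808047e-04, -1.37195176e-04]), 'ft_force': array([-0.18532838,  0.62367316,  0.12654043]), 'ft_torque': array([ 0.03345824,  0.03911496, -0.00194082]), 'gripper_width': 0.08578388527471303}
0.0187
scene campos [ 0.78326314 -0.38009959  0.55794212]
stand 0.59 [314.  200.9] [0.5141 0.0828 0.    ]
leg 0.64 [325.3 208.3] [0.5407 0.0759 0.    ]
leg_corner 0.67 [322.7 181.4] [0.5428 0.064  0.077 ]
paddle 0.82 [320.6 160.2] [0.5151 0.1091 0.077 ]
clip 0.47 [310.6 197.9] [0.505  0.0866 0.    ]
cup 0.77 [243.3 281.3] [ 0.4991 -0.1166  0.    ]
jar 0.87 [362.9 145.3] [0.5281 0.2684 0.    ]
jar 0.16 [323.5 159. ] [0.4756 0.1933 0.    ]
top campos [0.41188435 0.02519339 1.03936547]
stand 0.98 [295.3 216.7] [0.5084 0.0885 0.    ]
leg 0.68 [300.  201.6] [0.5405 0.079  0.    ]
leg 0.66 [292.5 213. ] [0.5162 0.0946 0.    ]
leg_corner 0.63 [306.2 194.2] [0.5457 0.063  0.077 ]
lever 0.81 [292.6 214.3] [0.5135 0.0943 0.    ]
paddle 0.56 [280.7 205.2] [0.5237 0.1128 0.077 ]
cup 0.96 [395.  222.3] [ 0.498 -0.121  0.   ]
jar 0.94 [208.6 208.3] [0.5251 0.2727 0.    ]
```

```bash
python3 - <<'E'
from h import *
for n,(a,b,c,d) in {"scene":(200,110,400,260),"top":(190,120,430,300)}.items():
    im=cv2.imread(f"pics/{n}0.png")[b:d,a:c]; f=800/(c-a) if n=="scene" else 3.3
    cv2.imwrite(f"pics/{n}c.png",cv2.resize(im,None,fx=f,fy=f,interpolation=cv2.INTER_CUBIC))
E
```

```text
(no output)
```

View pics/scenec.png

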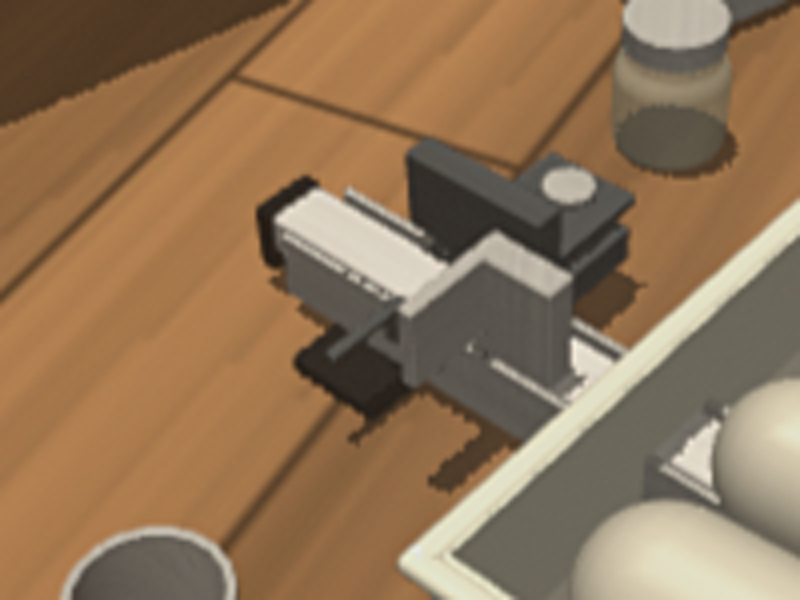

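View pics/topc.png

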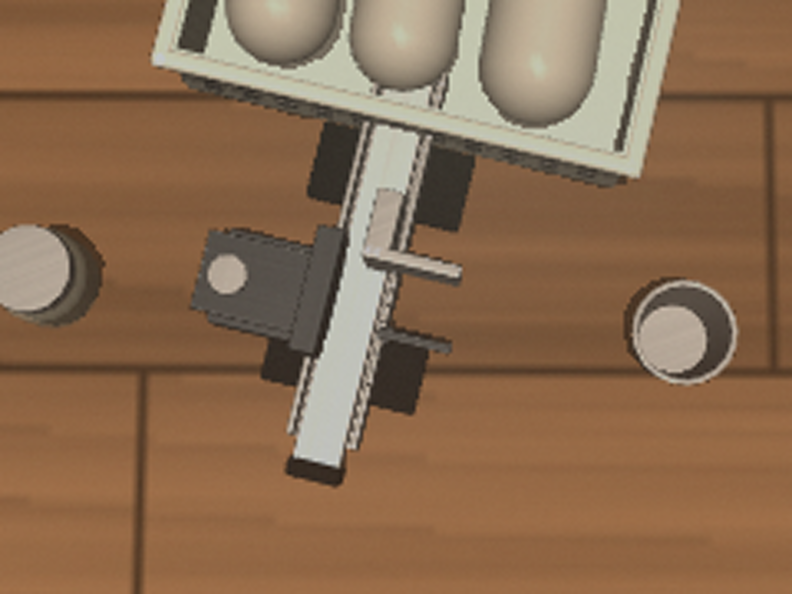

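The scene view shows the L-shaped grip (lip to the camera side, tab toward the basket), with the clip strip outward of it. The paddle stands open on the far side, near the jar. In the top crop the tab is at (385,215), the lip at (415,265), the clip at (415,340) and the paddle at (318,290). The channel is yawed by roughly -13°.

```bash
python3 - <<'E'
from h import *
im=cv2.imread("pics/top0.png"); D=np.load("topD.npy"); P=cloud("top",D)
Z=P[...,2]
# high surfaces: tops at z~.098
u,v=np.meshgrid(np.arange(640),np.arange(400))
def rect(m,z,name):
    pts=np.array([at_z("top",(a,b),z)[:2] for b,a in np.argwhere(m)])
    r=cv2.minAreaRect((pts*1000).astype(np.float32)); 
    print(name,len(pts),"zmed",np.median(Z[m]).round(4),"rect",np.round(r[0],1),np.round(r[1],1),round(r[2],2),"mean",(pts.mean(0)*1000).round(1)); return pts
box=lambda a,b,c,d:(u>190+a/3.3)&(u<190+c/3.3)&(v>120+b/3.3)&(v<120+d/3.3)
hi=(Z>.085)&(Z<.115)
rect(hi&box(285,215,350,360),.098,"paddle")
rect(hi&box(355,180,470,290),.098,"legtop")
rect(box(380,322,460,360)&(Z>.03),.05,"clip")
rect((Z>.04)&(Z<.075)&box(180,220,320,345),.052,"plate")
for n in("top","scene"):
    manip.get_image(n)
    for k in("clip","lever","leg","paddle"):
        for r in manip.trace(n,k)[:1]:
            print(n,k,round(r["conf"],2),r["extent"],r["region"].sum()); cv2.imwrite(f"pics/m_{n}_{k}.png",r["region"].astype(np.uint8)*255)
            if n=="top":
              z={"clip":.05}.get(k,.098); m=r["region"]&(abs(Z-z)<.012); 
              if m.sum()>10: rect(m,z,k)
# basket rim yaw
m=(Z>.09)&(Z<.105)&box(150,0,690,190); rect(m,.098,"rim")
np.set_printoptions(linewidth=250)
print((Z[196:232,300:334:1]*1000).round().astype(int))
E
```

```text
paddle 346 zmed 0.0982 rect [517.  101.4] [16.8 75.1] 76.84 mean [517.  101.4]
legtop 297 zmed 0.0982 rect [549.9  42.9] [58.6 43. ] 76.76 mean [546.5  54.5]
clip 76 zmed 0.0501 rect [491.5  43.9] [20.1 40. ] 0.62 mean [491.7  46.2]
plate 895 zmed 0.0527 rect [526.9 146. ] [63.9 59.2] 76.48 mean [526.5 145.3]
top clip 0.58 [305.9, 223.8, 327.5, 227.5] 110
clip 80 zmed 0.05 rect [492.4  45.8] [45.2 10.5] 83.26 mean [491.9  47.3]
top lever 0.81 [249.9, 190.0, 295.7, 228.8] 1237
lever 343 zmed 0.0982 rect [517.  101.4] [16.8 75.1] 76.84 mean [517.1 101.4]
top leg 0.69 [277.4, 146.0, 330.1, 269.1] 1917
leg 296 zmed 0.0982 rect [576.   36.7] [58.6 96.2] 76.76 mean [547.2  54.5]
top paddle 0.74 [247.2, 190.7, 294.5, 227.1] 1231
paddle 339 zmed 0.0982 rect [516.7 101.4] [16.8 74.6] 76.84 mean [516.8 101.4]
scene clip 0.42 [284.6, 186.0, 302.4, 199.8] 128
scene lever 0.95 [301.2, 144.0, 358.0, 176.5] 1067
scene leg 0.79 [263.1, 151.4, 379.1, 233.4] 2095
scene paddle 0.93 [301.9, 144.0, 358.6, 178.4] 1064
rim 1570 zmed 0.0978 rect [631.8  45.5] [111.  310.1] 0.18 mean [632.2  28.8]
[[ 98  98  99 ...   2   1   1]
 [ 97  98 101 ...  -1   3   0]
 [ 87  90  93 ...  -1  -3   3]
 ...
 [ 43  23  47 ...   4  -2  -1]
 [ 46  24  49 ...   1   3   3]
 [ 41  21  49 ...  -1   1  -1]]
```

>>> send_rows(
  offset=[
    [0.0228,-0.0288,0],
    [0.0228,-0.0288,0],
    [0.0228,-0.0288,0],
    [0.0228,-0.0288,0],
    [0.0228,-0.0288,0],
  ],
  twist=[0.0124,0.0124,0.0124,0.0124,0.0124],
  gripper=0,
)

```text
t: 1.82
tcp_pos: [0.3368, 0.3577, 0.2314]
tool_rot: [0.175, 0.984, 0.0, 0.0]
ft_force: [0.5, 1.2, 0.4]
gripper_width: 0.0855
```

>>> send_rows(
  offset=[
    [0.0228,-0.0288,0],
    [0.0228,-0.0288,0],
    [0.0228,-0.0288,0],
    [0.0228,-0.0288,0],
    [0.0228,-0.0288,0],
  ],
  twist=[0.0124,0.0124,0.0124,0.0124,0.0124],
)

```text
t: 2.23
tcp_pos: [0.451, 0.2135, 0.2315]
tool_rot: [0.145, 0.989, 0.0, 0.0]
ft_force: [1.1, 0.8, -0.8]
gripper_width: 0.0854
```

>>> send_rows(
  offset=[
    [0.0228,-0.0288,0],
    [0.0228,-0.0288,0],
    [0.0228,-0.0288,0],
    [0.0228,-0.0288,-0.02],
    [0.0228,-0.0288,-0.02],
  ],
  twist=[0.0124,0.0124,0.0124,0.0124,0.0124],
)

```text
t: 2.65
tcp_pos: [0.5655, 0.0697, 0.1921]
tool_rot: [0.114, 0.993, 0.0, 0.001]
ft_force: [0.5, 1.4, -0.4]
gripper_width: 0.0851
```

>>> send_rows(
  offset=[
    [-0.0005,0.0005,-0.02],
    [0,0,-0.02],
    [0,0,-0.02],
    [0,0,-0.01],
    [0,0,0],
  ],
  twist=[0,0,0,0,0],
)

```text
t: 3.07
tcp_pos: [0.5623, 0.0717, 0.119]
tool_rot: [0.115, 0.993, -0.0, -0.002]
ft_force: [0.3, -0.7, 0.9]
gripper_width: 0.0855
```

```bash
python3 - <<'E'
from h import *
print({k:np.round(v,4) for k,v in manip.get_obs().items() if k in("tcp_pos","gripper_width","ft_force")})
im,D=manip.get_image("scene"); cv2.imwrite("pics/s1.png",cv2.resize(im[90:270,190:430,::-1],None,fx=3.3,fy=3.3,interpolation=cv2.INTER_CUBIC))
E
```

```text
{'tcp_pos': array([0.5623, 0.0717, 0.119 ]), 'ft_force': array([ 0.3194, -0.6964,  0.9363]), 'gripper_width': np.float64(0.0855)}
```

View pics/s1.png

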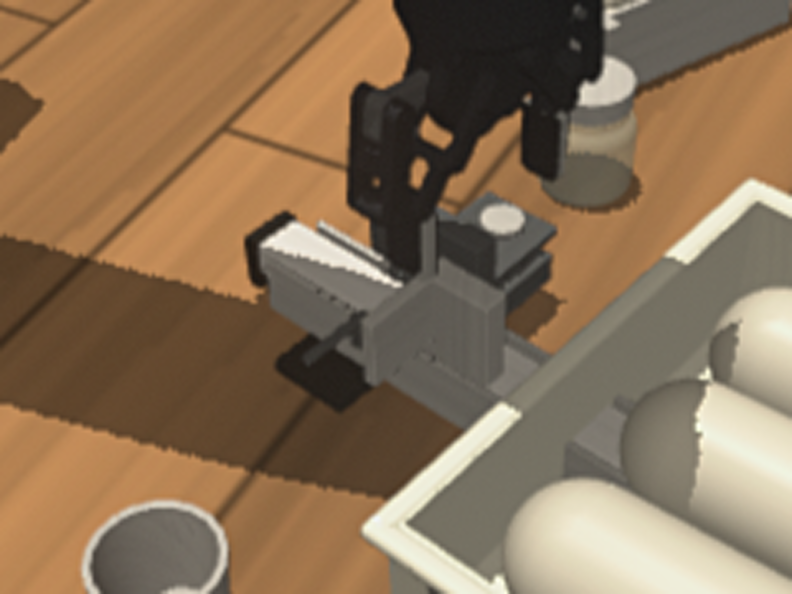

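The inner finger's tip shows at about (400,265) in the crop, in front of the paddle. I'll check where it is with depth before going down.

```bash
python3 - <<'E'
from h import *
print(proj("scene",[.5521,.0275,.132])) 
im,D=manip.get_image("scene"); P=cloud("scene",D)
S=np.array([.5127,.0829]); a=np.radians(-13.16); ex=np.array([np.cos(a),np.sin(a)]); ey=np.array([-ex[1],ex[0]])
X=P[...,:2]-S; st=np.stack([X@ex,X@ey,P[...,2]],-1)*1000
m=(st[...,2]>105)&(st[...,2]<165)&(st[...,0]<110)&(abs(st[...,1])<75)&(im.max(-1)<70)
q=st[m]
for lo in range(105,165,10):
    r=q[(q[:,2]>=lo)&(q[:,2]<lo+10)]
    for s in(-1,1):
        w=r[r[:,1]*s>0]
        if len(w): print(lo,s,len(w),np.percentile(w,[3,50,97],axis=0)[:,:2].round(0).tolist())
E
```

```text
[[316.27326447 171.6150947 ]]
125 -1 1 [[50.0, -49.0], [50.0, -49.0], [50.0, -49.0]]
125 1 1 [[54.0, 44.0], [54.0, 44.0], [54.0, 44.0]]
135 -1 17 [[45.0, -56.0], [56.0, -55.0], [58.0, -50.0]]
135 1 58 [[42.0, 42.0], [53.0, 43.0], [62.0, 44.0]]
145 -1 52 [[46.0, -57.0], [55.0, -55.0], [60.0, -47.0]]
145 1 60 [[40.0, 42.0], [50.0, 43.0], [61.0, 44.0]]
155 -1 54 [[46.0, -57.0], [56.0, -55.0], [62.0, -44.0]]
155 1 65 [[42.0, 42.0], [51.0, 43.0], [62.0, 44.0]]
```

>>> send_rows(
  offset=[
    [0,0,-0.015],
    [0,0,-0.015],
    [0,0,-0.015],
    [0,0,-0.014],
    [0,0,0],
  ],
  twist=[0,0,0,0,0],
)

```text
t: 3.58
tcp_pos: [0.5629, 0.072, 0.0614]
tool_rot: [0.114, 0.993, -0.0, -0.001]
ft_force: [-0.2, -0.2, 0.0]
gripper_width: 0.0853
```

>>> send_rows(
  offset=[
    [0,0,0],
    [0,0,0],
    [0,0,0],
    [0,0,0],
  ],
  twist=[0,0,0,0],
  gripper=45,
)

```text
t: 3.92
tcp_pos: [0.5642, 0.072, 0.0637]
tool_rot: [0.115, 0.993, 0.0, 0.001]
ft_force: [-0.1, 0.3, 0.4]
gripper_width: 0.0702
```

>>> send_rows(
  offset=[
    [-0.0045,0.001,0],
    [-0.0045,0.001,0],
    [-0.0045,0.001,0],
    [-0.0045,0.001,0],
    [-0.0045,0.001,0],
  ],
  twist=[0,0,0,0,0],
)

```text
t: 4.33
tcp_pos: [0.5409, 0.0771, 0.0629]
tool_rot: [0.115, 0.993, 0.0, 0.001]
ft_force: [2.8, 0.8, 2.1]
gripper_width: 0.0701
```

>>> send_rows(
  offset=[
    [-0.0045,0.001,0],
    [-0.0045,0.001,0],
    [-0.0045,0.001,0],
    [-0.0045,0.001,0],
    [-0.0045,0.0011,0],
  ],
  twist=[0,0,0,0,0],
)

```text
t: 4.75
tcp_pos: [0.5183, 0.0821, 0.0627]
tool_rot: [0.115, 0.993, 0.0, 0.0]
ft_force: [5.2, 1.2, 3.3]
gripper_width: 0.0701
```

```bash
cat > m.py <<'E'
from h import *
import sys
o=manip.get_obs(); print({k:np.round(o[k],4) for k in("t","tcp_pos","gripper_width","ft_force")})
S=np.array([.5127,.0829]); a=np.radians(-13.16); ex=np.array([np.cos(a),np.sin(a)]); ey=np.array([-ex[1],ex[0]])
for n in("top","scene"):
    im,D=manip.get_image(n); P=cloud(n,D); X=P[...,:2]-S; st=np.stack([X@ex,X@ey,P[...,2]],-1)*1000
    if n=="top": cv2.imwrite(f"pics/t{sys.argv[1]}.png",cv2.resize(im[170:280,240:350,::-1],None,fx=5,fy=5,interpolation=cv2.INTER_CUBIC))
    else: cv2.imwrite(f"pics/s{sys.argv[1]}.png",cv2.resize(im[130:230,250:370,::-1],None,fx=6,fy=6,interpolation=cv2.INTER_CUBIC))
    hi=(st[...,2]>90)&(st[...,2]<104)&(abs(st[...,0])<70)
    def stat(m,nm):
        w=st[m]; 
        if len(w)>4: print(n,nm,len(w),"x",np.percentile(w[:,0],[3,50,97]).round(1),"y",np.percentile(w[:,1],[3,50,97]).round(1))
    stat(hi&(st[...,1]<-22)&(st[...,1]>-60),"liptop")
    stat(hi&(st[...,1]<0)&(st[...,1]>-16),"tabtop")
    stat(hi&(st[...,1]>1)&(st[...,1]<30),"paddletop")
    stat((abs(st[...,2]-50)<3)&(st[...,1]<-27)&(st[...,1]>-64)&(abs(st[...,0]+12)<12),"clip")
    for k in("leg","leg_corner","clip","paddle"):
        for r in manip.spot_point(n,k)[:1]:
            w=at_z(n,r["uv"],.077 if k in("leg_corner","paddle") else 0)[:2]-S; print(n,k,round(r["conf"],2),(1000*np.array([w@ex,w@ey])).round(1))
E
python3 m.py 2
```

```text
{'t': np.float64(4.75), 'tcp_pos': array([0.5183, 0.0821, 0.0627]), 'gripper_width': np.float64(0.0701), 'ft_force': array([5.1677, 1.238 , 3.319 ])}
scene liptop 115 x [-11.7  10.   16.4] y [-59.5 -48.5 -35.9]
scene tabtop 129 x [-2.7 16.1 28.4] y [-15.4  -9.2  -2.7]
scene paddletop 301 x [-28.5  14.   39.3] y [10.1 15.2 25.3]
scene clip 46 x [-12.2  -9.   -7.1] y [-62.1 -47.6 -28.9]
scene leg 0.63 [-14.8  -2.2]
scene leg_corner 0.72 [ -6.6 -18.2]
scene clip 0.46 [-4.8 -2.1]
scene paddle 0.95 [-1.  29.6]
```

View pics/s2.png

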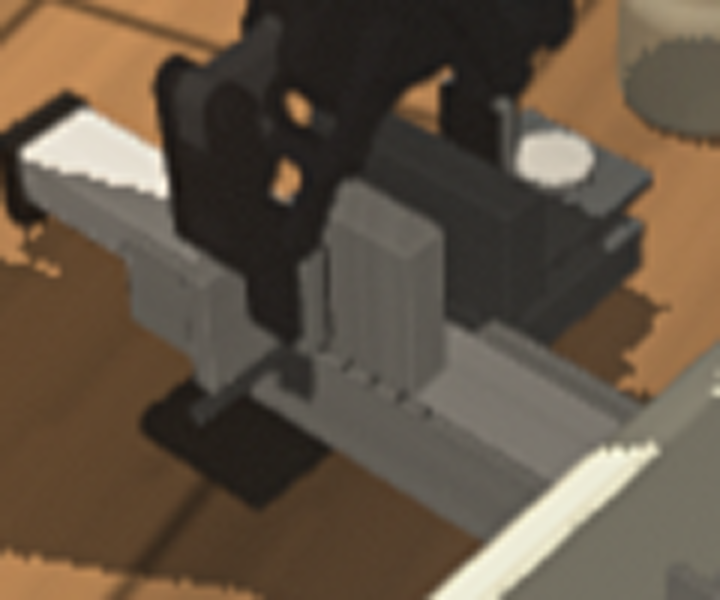

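```bash
python3 - <<'E'
from h import *
# clip position from initial scene + top images, edge fit along stand x
S=np.array([.5127,.0829]); a=np.radians(-13.16); ex=np.array([np.cos(a),np.sin(a)]); ey=np.array([-ex[1],ex[0]])
def strip(n,f,z,ys,xs):
    im=cv2.cvtColor(cv2.imread(f),cv2.COLOR_BGR2GRAY)
    out=[]
    for x in xs:
        W=np.array([np.r_[S+(x*ex+y*ey)/1000,z] for y in ys]); uv=proj(n,W).astype(np.float32)
        out.append(cv2.remap(im,uv[None,:,0],uv[None,:,1],cv2.INTER_LINEAR).mean())
    return np.array(out)
xs=np.arange(-26,4,1.)
for n in("top","scene"): print(n,"clip",dict(zip(xs.astype(int).tolist(),strip(n,f"pics/{n}0.png",.05,np.arange(-60,-30,1.),xs).round().astype(int).tolist())))
xs=np.arange(16,44,1.)
for n in("top","scene"): print(n,"lip",dict(zip(xs.astype(int).tolist(),strip(n,f"pics/{n}0.png",.098,np.arange(-56,-24,1.),xs).round().astype(int).tolist())))
E
```

```text
top clip {-26: 54, -25: 56, -24: 57, -23: 59, -22: 61, -21: 62, -20: 61, -19: 62, -18: 62, -17: 62, -16: 62, -15: 68, -14: 81, -13: 88, -12: 87, -11: 86, -10: 78, -9: 62, -8: 53, -7: 58, -6: 72, -5: 87, -4: 93, -3: 94, -2: 94, -1: 95, 0: 95, 1: 96, 2: 97, 3: 99}
scene clip {-26: 91, -25: 92, -24: 92, -23: 89, -22: 84, -21: 78, -20: 73, -19: 70, -18: 70, -17: 70, -16: 70, -15: 72, -14: 75, -13: 80, -12: 85, -11: 88, -10: 88, -9: 84, -8: 76, -7: 65, -6: 57, -5: 55, -4: 57, -3: 60, -2: 61, -1: 62, 0: 62, 1: 62, 2: 63, 3: 65}
top lip {16: 98, 17: 99, 18: 99, 19: 98, 20: 94, 21: 85, 22: 75, 23: 72, 24: 72, 25: 86, 26: 128, 27: 168, 28: 179, 29: 175, 30: 170, 31: 164, 32: 148, 33: 110, 34: 85, 35: 92, 36: 103, 37: 104, 38: 104, 39: 103, 40: 103, 41: 104, 42: 105, 43: 105}
scene lip {16: 184, 17: 184, 18: 184, 19: 183, 20: 183, 21: 184, 22: 183, 23: 183, 24: 182, 25: 180, 26: 178, 27: 176, 28: 177, 29: 180, 30: 182, 31: 183, 32: 183, 33: 176, 34: 158, 35: 131, 36: 102, 37: 85, 38: 80, 39: 81, 40: 82, 41: 82, 42: 83, 43: 83}
```

```bash
cat > e.py <<'E'
from h import *
S=np.array([.5127,.0829]); a=np.radians(-13.16); ex=np.array([np.cos(a),np.sin(a)]); ey=np.array([-ex[1],ex[0]])
def strip(n,im,z,ys,xs):
    out=[]
    for x in xs:
        uv=proj(n,np.array([np.r_[S+(x*ex+y*ey)/1000,z] for y in ys])).astype(np.float32)
        out.append(cv2.remap(im,uv[None,:,0],uv[None,:,1],cv2.INTER_LINEAR).mean())
    return np.array(out).round().astype(int).tolist()
def show(n,im,nm,z,ys,x0,x1): 
    xs=np.arange(x0,x1); print(n,nm,dict(zip(xs.tolist(),strip(n,im,z,ys,xs))))
E
cat > tabs.py <<'E'
from e import *
im0=cv2.imread("pics/scene0.png",0)
show("scene",im0,"tabend0 (+38)",.098,np.arange(-14,-3.),60,80)
show("scene",im0,"tabface0 z.08",.08,np.arange(-14,-3.),60,80)
im=cv2.cvtColor(manip.get_image("scene")[0],cv2.COLOR_RGB2GRAY)
show("scene",im,"tabend",.098,np.arange(-14,-3.),18,40)
show("scene",im,"lip z.098 end",.098,np.arange(-58,-53.),-24,4)
show("scene",im,"clip",.05,np.arange(-62,-52.),-24,4)
o=manip.get_obs();print(o["t"],o["tcp_pos"],o["ft_force"])
E
python3 tabs.py
```

```text
scene tabend0 (+38) {60: 179, 61: 178, 62: 178, 63: 180, 64: 181, 65: 181, 66: 179, 67: 172, 68: 153, 69: 124, 70: 95, 71: 76, 72: 67, 73: 63, 74: 60, 75: 56, 76: 53, 77: 53, 78: 55, 79: 60}
scene tabface0 z.08 {60: 86, 61: 86, 62: 86, 63: 86, 64: 86, 65: 85, 66: 84, 67: 84, 68: 83, 69: 81, 70: 80, 71: 82, 72: 90, 73: 98, 74: 105, 75: 109, 76: 111, 77: 113, 78: 116, 79: 118}
scene tabend {18: 99, 19: 99, 20: 99, 21: 98, 22: 98, 23: 98, 24: 99, 25: 99, 26: 100, 27: 101, 28: 99, 29: 94, 30: 87, 31: 80, 32: 74, 33: 70, 34: 66, 35: 62, 36: 57, 37: 52, 38: 48, 39: 47}
scene lip z.098 end {-24: 111, -23: 111, -22: 111, -21: 110, -20: 110, -19: 111, -18: 113, -17: 112, -16: 111, -15: 110, -14: 106, -13: 102, -12: 100, -11: 100, -10: 100, -9: 101, -8: 102, -7: 103, -6: 101, -5: 97, -4: 92, -3: 90, -2: 89, -1: 88, 0: 87, 1: 87, 2: 87, 3: 85}
scene clip {-24: 72, -23: 68, -22: 61, -21: 52, -20: 46, -19: 45, -18: 48, -17: 51, -16: 53, -15: 55, -14: 57, -13: 59, -12: 60, -11: 59, -10: 56, -9: 53, -8: 52, -7: 49, -6: 44, -5: 38, -4: 34, -3: 31, -2: 30, -1: 30, 0: 30, 1: 30, 2: 30, 3: 31}
5.3 [0.51837545 0.08179822 0.0621636 ] [ 1.46509513 -0.86993647  1.05369048]
```

>>> send_rows(
  offset=[
    [-0.0011,0.0003,0],
    [-0.0011,0.0002,0],
    [0,0,0],
    [0,0,0],
    [0,0,0],
  ],
  twist=[0,0,0,0,0],
)

```text
t: 5.72
tcp_pos: [0.5161, 0.0823, 0.0622]
tool_rot: [0.115, 0.993, -0.0, -0.0]
ft_force: [2.3, -1.8, -2.7]
gripper_width: 0.0703
```

```bash
python3 tabs.py | grep -v "0 "; python3 m.py 3 | grep -E "scene (tab|lip|pad|clip)"
```

```text
scene tabend {18: 98, 19: 98, 20: 99, 21: 99, 22: 99, 23: 100, 24: 101, 25: 101, 26: 98, 27: 92, 28: 85, 29: 78, 30: 74, 31: 70, 32: 66, 33: 61, 34: 57, 35: 52, 36: 49, 37: 47, 38: 47, 39: 47}
scene lip z.098 end {-24: 112, -23: 111, -22: 112, -21: 110, -20: 110, -19: 111, -18: 112, -17: 110, -16: 107, -15: 104, -14: 101, -13: 100, -12: 100, -11: 101, -10: 102, -9: 103, -8: 100, -7: 95, -6: 91, -5: 89, -4: 88, -3: 88, -2: 88, -1: 88, 0: 87, 1: 84, 2: 76, 3: 65}
scene clip {-24: 74, -23: 70, -22: 65, -21: 58, -20: 53, -19: 51, -18: 52, -17: 53, -16: 54, -15: 55, -14: 54, -13: 52, -12: 51, -11: 51, -10: 52, -9: 53, -8: 52, -7: 50, -6: 44, -5: 38, -4: 33, -3: 30, -2: 30, -1: 30, 0: 31, 1: 31, 2: 31, 3: 31}
5.7667 [0.51611756 0.08239894 0.06228145] [ 2.06917152 -2.74212313 -2.73957204]
scene liptop 118 x [-14.    8.9  14.5] y [-59.7 -48.3 -36.1]
scene tabtop 124 x [-4.4 13.  26.1] y [-15.6  -9.   -2.8]
scene paddletop 302 x [-27.7  13.3  39.1] y [10.4 15.6 25.5]
scene clip 62 x [-12.8  -9.7  -7. ] y [-63.4 -46.4 -29.4]
scene clip 0.61 [-9.6 -1.2]
scene paddle 0.59 [ 1.1 26.6]
```

The leg is at the mark, to within about 1 mm. I'm closing in stages now.

>>> send_rows(
  offset=[
    [0,0,0],
    [0,0,0],
    [0,0,0],
    [0,0,0],
  ],
  twist=[0,0,0,0],
  gripper=105,
)

```text
t: 6.6
tcp_pos: [0.5166, 0.0829, 0.0629]
tool_rot: [0.114, 0.993, 0.001, 0.0]
ft_force: [1.7, 3.6, 3.3]
gripper_width: 0.05
```

```bash
python3 tabs.py | grep -E "tabend \{|lip|^[0-9]"; python3 m.py 4 | grep -E "^\{|scene (tab|lip|pad|clip)"
```

```text
scene tabend {18: 98, 19: 98, 20: 98, 21: 98, 22: 98, 23: 99, 24: 101, 25: 101, 26: 100, 27: 95, 28: 86, 29: 78, 30: 73, 31: 68, 32: 64, 33: 60, 34: 55, 35: 51, 36: 49, 37: 47, 38: 47, 39: 47}
scene lip z.098 end {-24: 111, -23: 110, -22: 110, -21: 109, -20: 108, -19: 110, -18: 111, -17: 109, -16: 106, -15: 103, -14: 100, -13: 99, -12: 99, -11: 101, -10: 102, -9: 103, -8: 101, -7: 97, -6: 91, -5: 88, -4: 88, -3: 87, -2: 87, -1: 87, 0: 87, 1: 87, 2: 87, 3: 87}
scene clip {-24: 73, -23: 70, -22: 65, -21: 58, -20: 54, -19: 52, -18: 52, -17: 52, -16: 53, -15: 53, -14: 52, -13: 51, -12: 50, -11: 51, -10: 52, -9: 53, -8: 52, -7: 50, -6: 44, -5: 38, -4: 33, -3: 31, -2: 30, -1: 30, 0: 31, 1: 31, 2: 31, 3: 31}
6.65 [0.51660182 0.08286394 0.06291961] [1.98120813 1.98884335 4.33285434]
{'t': np.float64(6.65), 'tcp_pos': array([0.5166, 0.0829, 0.0629]), 'gripper_width': np.float64(0.0503), 'ft_force': array([1.9812, 1.9888, 4.3329])}
scene liptop 128 x [-14.3  -6.7  14.7] y [-59.4 -42.1 -27.4]
scene tabtop 116 x [-12.2  16.2  26.8] y [-15.7  -9.4  -2.8]
scene paddletop 323 x [-11.5  13.3  39.4] y [ 8.6 16.3 27.1]
scene clip 65 x [-13.   -9.1  -6.6] y [-62.3 -46.2 -28.1]
scene clip 0.59 [-10.8   2.1]
scene paddle 0.75 [-6.  31.7]
```

Still at the mark, and the width is 50 mm. Now I'll shut it fully.

>>> send_rows(
  offset=[
    [0,0,0],
    [0,0,0],
    [0,0,0],
    [0,0,0],
  ],
  twist=[0,0,0,0],
  gripper=140,
)

```text
t: 7.48
tcp_pos: [0.5165, 0.0823, 0.0625]
tool_rot: [0.115, 0.993, -0.0, 0.0]
ft_force: [3.1, 1.6, 5.0]
gripper_width: 0.0388
```

>>> send_rows(
  offset=[
    [0,0,0],
    [0,0,0],
    [0,0,0],
    [0,0,0],
    [0,0,0],
  ],
  twist=[0,0,0,0,0],
  gripper=200,
)

```text
t: 7.9
tcp_pos: [0.5164, 0.0819, 0.0629]
tool_rot: [0.115, 0.993, -0.0, 0.0]
ft_force: [2.4, -1.9, 8.3]
gripper_width: 0.0322
```

```bash
python3 tabs.py | grep -E "tabend \{|lip|^[0-9]"; python3 m.py 5 | grep -E "^\{|scene (tab|lip|pad|clip)"
```

```text
scene tabend {18: 98, 19: 98, 20: 98, 21: 98, 22: 98, 23: 99, 24: 101, 25: 101, 26: 99, 27: 94, 28: 85, 29: 78, 30: 73, 31: 68, 32: 64, 33: 60, 34: 55, 35: 51, 36: 48, 37: 47, 38: 47, 39: 47}
scene lip z.098 end {-24: 111, -23: 110, -22: 110, -21: 108, -20: 108, -19: 109, -18: 110, -17: 109, -16: 106, -15: 104, -14: 101, -13: 99, -12: 99, -11: 100, -10: 102, -9: 102, -8: 101, -7: 97, -6: 91, -5: 88, -4: 87, -3: 87, -2: 87, -1: 86, 0: 86, 1: 87, 2: 87, 3: 88}
scene clip {-24: 72, -23: 70, -22: 65, -21: 58, -20: 53, -19: 52, -18: 52, -17: 52, -16: 53, -15: 53, -14: 52, -13: 51, -12: 51, -11: 52, -10: 52, -9: 53, -8: 52, -7: 50, -6: 44, -5: 39, -4: 34, -3: 31, -2: 30, -1: 31, 0: 31, 1: 31, 2: 32, 3: 32}
7.95 [0.5164097  0.08188837 0.06288735] [ 2.87451614 -1.61809858  8.25032465]
{'t': np.float64(7.95), 'tcp_pos': array([0.5164, 0.0819, 0.0629]), 'gripper_width': np.float64(0.0325), 'ft_force': array([ 2.8745, -1.6181,  8.2503])}
scene liptop 124 x [-14.6  -7.9  14.4] y [-59.5 -42.  -23.5]
scene tabtop 106 x [-8.3 19.5 35.2] y [-14.8  -7.4  -0.1]
scene paddletop 227 x [-3.9 14.5 39. ] y [ 1.4 10.3 20.8]
scene clip 67 x [-13.1  -9.5  -6.9] y [-62.6 -46.5 -29.5]
scene clip 0.73 [-69.2  38.7]
scene paddle 0.57 [-0.1 18.1]
```

View pics/s5.png

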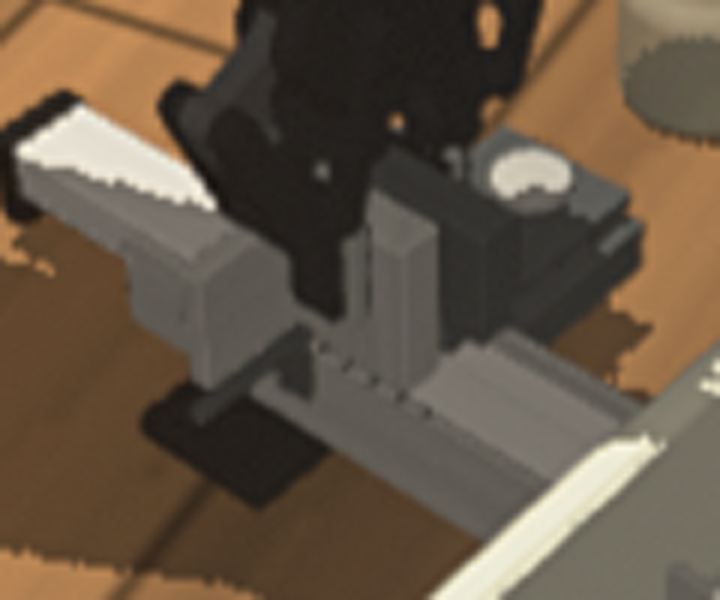

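The tab and paddle are now pinched together at (400,250), with the lip over the clip at (245,370). I'll apply the full grip and let it settle.

>>> send_rows(
  offset=[
    [0,0,0],
    [0,0,0],
    [0,0,0],
    [0,0,0],
    [0,0,0],
  ],
  twist=[0,0,0,0,0],
  gripper=255,
)

```text
t: 8.87
tcp_pos: [0.5164, 0.0819, 0.0629]
tool_rot: [0.115, 0.993, -0.0, 0.0]
ft_force: [3.3, -1.6, 8.1]
gripper_width: 0.0323
```

>>> send_rows(
  offset=[
    [0,0,0],
    [0,0,0],
    [0,0,0],
    [0,0,0],
    [0,0,0],
  ],
  twist=[0,0,0,0,0],
)

```text
t: 9.28
tcp_pos: [0.5164, 0.0819, 0.0629]
tool_rot: [0.115, 0.993, -0.0, 0.0]
ft_force: [2.5, -1.6, 7.6]
gripper_width: 0.0321
```

```bash
python3 tabs.py | grep -E "tabend \{|lip|^[0-9]"; python3 - <<'E'
from h import *
for n in("top","scene"):
    im,D=manip.get_image(n); 
    for k in("cup","jar"):
        for r in manip.spot_point(n,k)[:1]: print(n,k,at_z(n,r["uv"],0).round(3))
o=manip.get_obs();print(o["t"],o["gripper_width"],o["ft_force"])
E
```

```text
scene tabend {18: 98, 19: 98, 20: 98, 21: 98, 22: 98, 23: 99, 24: 101, 25: 101, 26: 99, 27: 94, 28: 85, 29: 77, 30: 72, 31: 68, 32: 64, 33: 60, 34: 56, 35: 52, 36: 49, 37: 47, 38: 47, 39: 47}
scene lip z.098 end {-24: 110, -23: 109, -22: 110, -21: 109, -20: 108, -19: 109, -18: 110, -17: 109, -16: 106, -15: 103, -14: 101, -13: 99, -12: 99, -11: 100, -10: 101, -9: 102, -8: 101, -7: 97, -6: 92, -5: 88, -4: 87, -3: 86, -2: 86, -1: 86, 0: 86, 1: 86, 2: 87, 3: 87}
scene clip {-24: 72, -23: 69, -22: 65, -21: 59, -20: 54, -19: 52, -18: 52, -17: 53, -16: 53, -15: 53, -14: 52, -13: 51, -12: 51, -11: 52, -10: 53, -9: 53, -8: 52, -7: 50, -6: 45, -5: 39, -4: 34, -3: 31, -2: 31, -1: 31, 0: 31, 1: 31, 2: 31, 3: 31}
9.3333 [0.5164066  0.08190112 0.06287723] [ 1.45825101 -1.85019601  7.96514347]
top cup [ 0.495 -0.119  0.   ]
top jar [0.531 0.28  0.   ]
scene cup [ 0.501 -0.116  0.   ]
scene jar [0.536 0.271 0.   ]
9.6333 0.03229668934209313 [ 1.9616019  -1.09443548  8.55518524]
```

```bash
python3 -c "from bench import manip; manip.job_done()"
```

```text
the job is handed in; nothing more can be done
```

The leg is held at the pointer clip with the lever pinched shut against the grip. I handed the job in at about 9.6 s without letting go.

I hooked one finger into the angle's inside corner and pulled the leg out about 41 mm. I held it there with the lever still open, then closed the jaws in stages to slide the lever shut.

**Last checks:**
- **Leg:** the lip is within about 1 mm of the clip along the channel, and it did not move during or after the closing.
- **Lever:** the fingers stalled at a measured opening of 32.3 mm with a full-close command. A fully shut lever should give 34 mm, so the reading is slightly low; I put it down to pad give and sensor offset. In the picture and depth data the paddle is against the tab.
- **Forces:** the wrist force is steady at about 8 N, mostly vertical.
- **Cup and jar:** the cup shows 1 to 3 mm of change. The jar shows 8 to 9 mm in both cameras. The arm passed well clear of both, so I take this as network scatter, but no separate measurement confirms it.
- **Top camera:** the arm hid the grip from it, so the final alignment rests on the scene camera, corrected for a shift of about 1.6 mm between the two cameras.

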